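# Clamp a spice jar in the one-handed prep board and lock the jaw with its cam lever

## Task

Clamp the spice jar with the red lid in the white preparation board, so that its lid can be unscrewed with one hand: stand it upright on the board against the fixed V-jaw, slide the moving jaw up until the jar sits snug in both jaws, then fold the red cam lever fully down flat to lock the jaw. Do not tip the jar over, and leave the other things on the worktop where they are.

Things in the scene. Friction and masses are not known exactly. Their poses are not given: they have to be found in the camera images.
- jar_mid (a point): The spice jar to clamp: clear glass, label, red screw lid; 106 mm tall, 45 mm in diameter (glass very slightly faceted, the lid is the top 21 mm), 0.11 kg. This point is its centre, 53 mm over its foot; z points up along the jar. Starts upright, left or right of the board. The jaws reach 36 mm up the jar: hold it in its upper half, fingers above them.
- fixed_seat (a point): Point on the top face of the white prep board (fixed, 160 x 320 mm, long side along y, top 18 mm over the worktop) where the jar's foot is centred when the jar touches both faces of the fixed grey V-jaw. z up. The V (90 degrees, 36 mm tall) opens to -y; its tips end level with this point, 30 mm to either side in x. The board's front edge is 80 mm to -x.
- jaw_seat (a point): The same point for the moving V-jaw (opens to +y, 36 mm tall): where the jar's foot is centred when the jar touches both its faces. It moves with the jaw along the board's y, and meets fixed_seat when the jaws are closed on the jar. Axes as those of fixed_seat.
- jaw_knob (a point): Centre of the black grip knob at the rear end of the moving jaw's carriage, 115 mm to -y of jaw_seat, for pushing or pulling the jaw: 25 mm wide head, 15 mm wide waist; this point is 50 mm over the board's top, 12 mm under the knob's top. z up, axes as those of the board.
- lever_end (a point): Middle of the widened free end of the red cam lever (22 mm wide along the board's y, 11 mm thick; its tip is 11 mm further out), 61 mm from the pivot. Its own z points along the lever from pivot to end; its own x points out of the back face, the one to push on to fold the lever.
- lever_pivot (a point): The lever's pivot on the moving jaw's carriage, 71 mm to -y of jaw_seat and 19 mm over the board's top. The pivot axis lies along the board's y, so the lever swings square to the jaw's travel. Its axes turn with the lever, as those of lever_end.
- jaw (a joint): Position of the moving jaw along the board's +y, in m: 0 = fully open, about 0.080 = closed on this jar, 0.0825 = end of travel. Free, it slides against about 2 N of friction and stays where it is left; it runs in a track and cannot turn or lift.
- lever (a joint): Angle of the red cam lever, rad: 0 = upright, 1.57 = folded flat towards the board's front (-x); stops at 1.58. Below about 0.8 the jaw is free; beyond that the cam bears on the track, and from about 1.35 the jaw is locked. It stays where it is left; folding it takes a push of up to about 10 N at its end.
- mill: Salt mill, grey and clear, 44 mm wide, 90 mm tall, loose; origin at its foot. It starts on the other side of the board from the jar. Leave alone.
- tea_box: Green carton, 67 x 112 x 77 mm, behind the board, loose; origin at its foot. Leave alone.
- timer: Red and cream egg timer, 62 mm wide, 61 mm tall, behind the board, loose; origin at its foot. Leave alone.
- glass: Drinking glass, 81 mm wide, 91 mm tall, behind the board, loose; origin at its foot. Leave alone.
- lemon: Lemon, 71 x 53 x 51 mm, on the worktop front right, loose; origin at its underside. Leave alone.
Things that resemble listed ones, but are neither listed nor needed, are in the scene too. Leave any green look-alike of the part that bears jar_mid alone.

How it is judged:
On the way, in this order (a step that is already met when the one before it is completed fails the run):
1. the jar stands upright on the board between the jaws (horizontal distance between jar_mid and fixed_seat below 0.03 m and z of jar_mid in the frame of fixed_seat below 0.057 m and angle between jar_mid's own z axis and vertical below 0.1 rad), for 0.2 s.
2. the moving jaw is snug against the jar while the lever still stands free (horizontal distance between each of jar_mid, jaw_seat and fixed_seat below 0.004 m and horizontal distance between jar_mid and jaw_seat below 0.004 m and value of joint lever below 0.8 rad), for 0.1 s.
At the end, for the whole second after the job is handed in: The jar stands upright (within 4 degrees) on the board, at rest and released; its axis is within 4 mm of the seat of each jaw and the two seats are within 4 mm of each other (jaws closed on the jar); and the lever is folded down flat (beyond 1.35 rad) (horizontal distance between each of jar_mid, jaw_seat and fixed_seat below 0.004 m and horizontal distance between jar_mid and jaw_seat below 0.004 m and z of jar_mid in the frame of fixed_seat between 0.049 and 0.057 m and angle between jar_mid's own z axis and vertical below 0.07 rad and value of joint lever above 1.35 rad and linear speed of jar below 0.02 m/s); the robot touches nothing.
It fails at once if the jar is tipped over (angle between jar_mid's own z axis and vertical above 0.6 rad).
It fails at once if one of the other things (salt mill, carton, egg timer, glass, lemon) is displaced by more than 40 mm (distance of any of mill, tea_box, timer, glass, lemon from where it was at the start of the episode above 0.04 m).
It also fails if it takes over 64 s, if anything falls off the work surface, if the arm or the gripper's body presses on something with over 40 N, if the wrist force passes 120 N, or if a joint passes its speed limit or range.

## Robot

A 6-joint arm with a two-finger parallel gripper is mounted at the origin on a cart in front of the work surface, level with it; the furniture and walls round the work are solid. World frame = base frame: x ahead of the robot, y to its left, z up, the work surface at z = 0. Lengths are in m, angles in rad, forces in N, time in s.
With the tool pointing down it reaches from about 0.275 to 0.725 m from the base axis. Payload 5.6 kg.
Tool frame: the origin (TCP) lies on the centre line of the jaws, within the pads' length; the fingertips stand 8 mm ahead of it and the grasp point (between the pads) lies 11 mm behind it; z points along the fingers, y is the line along which they close (so a half turn about z gives the same grasp; the last joint's range is limited). The gripper opens to 85 mm and grips with 20 to 120 N. Pads are 22 mm wide; open, the fingers measure 114 mm over their backs; the gripper's body (76 mm by 85 mm) begins 54 mm behind the grasp point. The pads swing forward as they close: fully open they stand 13 mm farther back than shut.
Start: joints at [1.582, 0.255, 0.108, 0, -1.424, -0.285], TCP at [0.149, 0.53, 0.239] pointing down, gripper open.
Joint ranges: [-2.95, 2.95], [-1.21, 1.97], [-1.09, 1.5], [-2.87, 1.71], [-2.94, -0.07], [-3.05, 3.05]. Speed limits (rad/s): [2.57, 2.57, 3.14, 3.14, 3.14, 3.14].

## Interface

Orientations are given as a unit quaternion [x, y, z, w].
In Python, from workcell import ctrl gives the robot as it stands. The module is installed in compiled form; this text tells all that it offers.
- The arm moves only by the tool servo_tool, never from a script. Its argument "steps" is one flat list of numbers, 6 for each row, row after row: the shift along the tool's x, y, z in mm, then the turn, a rotation vector about the tool's x, y, z in degrees. In form: [tx, ty, tz, ax, ay, az, tx, ty, tz, ax, ay, az, ...]. A call has 1 to 12 rows; each row shifts and turns the commanded pose from where the row before left it, along the tool's axes as they then stand; what a row does not reach is not made up. A row lasts 1/8 s, in which the tool goes at most 62.5 mm and 10.7 degrees, less where a joint would pass 70% of its speed; a pose out of reach is approached as far as the arm can. A call with a gripper value outside its range is refused whole. "jaw" is the finger opening in mm, from 0 to 85.4, set as the call begins (left out, the last holds). The fingers move at their own pace and stop on an object; "force" is the grip in N (left out, the last holds). Time passes only in rows, so rows that do not move let the fingers close. It gives the time, the measured TCP pose, the force, the opening and the grip force at its end, in the units of the state.
- ctrl.get_state(): the state, without advancing time (a new reading comes with each control period).
- ctrl.grab_frame(name): name is "scene" or "top"; returns the picture (420x560x3 uint8, blue, green, red); there is no depth.
- ctrl.camera_params(name): a dict with "vertical_fov" (degrees; the focal length in pixels is half the picture's height over the tangent of half this angle, whatever the lens; pixels are square), "cx", "cy" (the principal point, pixels), "rvec" (rotation vector, rad) and "tvec" (3), from world to camera coordinates, as OpenCV has them. Camera axes: x right, y down, z forward; pixel columns grow to the right and rows downward; lengths in m; the calibration is good to about 2 mm. A picture is of the moment at which its call begins. camera_params takes no time and is no camera call.
- ctrl.job_done(): hands the job in; it is judged then, once.
The state is a dict: "time": time; "joint_pos": joint angles; "qd": joint speeds; "joint_torque": joint torques, N m; "tcp_pos": TCP position; "tool_rot": TCP orientation; "force": force on the tool from outside, world axes, zero at the start; "torque": the same for the moment, N m; "gripper_width": finger opening in m; "gripper_force": force on a finger pad.
Only numpy, scipy, OpenCV 4.12 (cv2) and the standard library are available. Lean on these libraries where they do the work, as an engineer would, in place of code of your own. Each camera call takes 0.05 s, during which the arm holds its last target. There are 200 camera calls.

## Working session

There is one attempt and no reset: what is moved stays moved. The work goes in short steps, Python scripts to look and compute and a tool call to move; the robot and the scene stay as the last step left them, time stands still between calls to the robot, and variables do not carry over. Pictures are saved under pics/ and viewed, at most 10 in all, crops included, and the job is handed in when it is done.

Besides the shell and the picture viewer there is one more tool, called after "Call:" as name(argument=value, ...) on one line, values as JSON. servo_tool: Moves the arm, as the interface text tells. Its arguments: {"type":"object","properties":{"steps":{"type":"array","items":{"type":"number"}},"jaw":{"type":"number"},"force":{"type":"number"}},"required":["steps"]}

```bash
mkdir -p pics
python3 - <<'E'
from workcell import ctrl
import cv2
s=ctrl.get_state();print(s)
for n in("scene","top"):
    cv2.imwrite(f"pics/{n}0.png",ctrl.grab_frame(n));print(ctrl.camera_params(n))
E
```

```text
{'time': 0.0, 'joint_pos': array([ 1.58160449e+00,  2.55761185e-01,  1.07003835e-01, -4.81547500e-04,
       -1.42390348e+00, -2.84610727e-01]), 'qd': array([7.77029353e-04, 1.46273473e-03, 1.10394562e-03, 4.65524714e-04,
       9.15284536e-05, 1.30768403e-04]), 'joint_torque': array([-2.62297690e-04, -3.86631453e+01,  2.37940013e+01,  5.36483914e+00,
       -6.08556598e-03, -9.12176233e-06]), 'tcp_pos': array([0.14852185, 0.52906613, 0.23838698]), 'tool_rot': array([ 9.90638348e-01, -1.36509115e-01, -9.83524556e-05,  9.57148536e-04]), 'force': array([-0.13353128, -1.28655954, -0.24936417]), 'torque': array([-0.00610905, -0.00667617,  0.00500897]), 'gripper_force': 0.0, 'gripper_width': 0.08567028802112467}
{'vertical_fov': 55.81146322838696, 'cx': 275.6471424527513, 'cy': 214.4251995090233, 'rvec': array([ 2.01154598, -1.17871928,  0.53680888]), 'tvec': array([-0.3924947 ,  0.34198874,  0.78771156])}
{'vertical_fov': 47.81442536789277, 'cx': 282.99378035631383, 'cy': 211.1733544335388, 'rvec': array([ 2.18176498, -2.137194  ,  0.09976287]), 'tvec': array([-0.13674902,  0.54070806,  1.29717554])}
```

View pics/scene0.png

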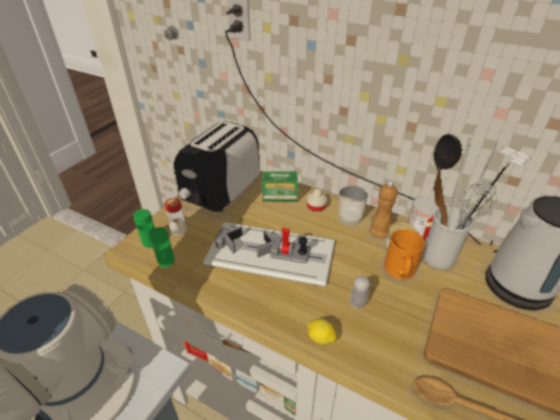

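View pics/top0.png

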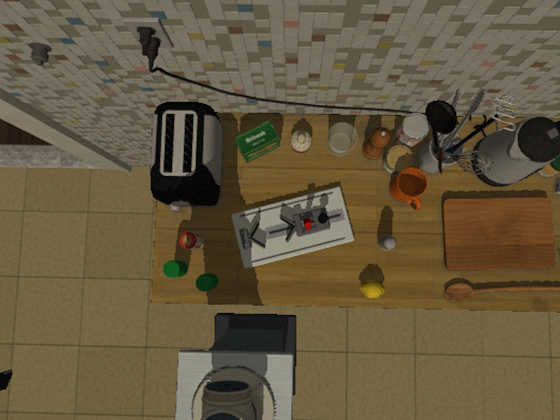

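The scene view shows the red-lid jar at about (174,215), two green look-alikes at (145,228) and (162,247), and the board around (272,252). In the top view the jar lid is at (188,240), the board at about (293,226), the red lever at (308,224), and the mill at (387,242).

```bash
cat > h.py <<'E'
from workcell import ctrl
import cv2, numpy as np
P={}
for n in("scene","top"):
    p=ctrl.camera_params(n);f=210/np.tan(np.radians(p["vertical_fov"])/2)
    P[n]=(np.array([[f,0,p["cx"]],[0,f,p["cy"]],[0,0,1]]),p["rvec"],p["tvec"])
def proj(n,pts):
    K,r,t=P[n];return cv2.projectPoints(np.float64(pts).reshape(-1,3),r,t,K,None)[0][:,0]
def onz(n,uv,z):
    K,r,t=P[n];R=cv2.Rodrigues(r)[0];c=-R.T@t
    d=R.T@np.linalg.inv(K)@np.array([*uv,1.]);return c+d*(z-c[2])/d[2]
def tri(a,b):
    M=[P[n][0]@np.c_[cv2.Rodrigues(P[n][1])[0],P[n][2]] for n in("scene","top")]
    X=cv2.triangulatePoints(M[0],M[1],np.float64(a),np.float64(b))[:,0];return X[:3]/X[3]
def crop(n,img,x,y,w,h,s,out): cv2.imwrite(out,cv2.resize(img[y:y+h,x:x+w],None,fx=s,fy=s,interpolation=cv2.INTER_CUBIC))
E
python3 - <<'E'
from h import *
s=cv2.imread("pics/scene0.png");t=cv2.imread("pics/top0.png")
a=cv2.resize(t[180:300,155:365],None,fx=3.8,fy=3.8,interpolation=cv2.INTER_CUBIC)
cv2.imwrite("pics/tc.png",a)
crop("",s,130,190,210,95,3.8,"pics/sc.png")
print(proj("top",[[0,0,0],[.149,.53,.239]]))
for uv in[(188,240)]:print(onz("top",uv,.106))
print(tri((174,204),(188,240)))
for uv in[(232,212),(342,187),(354,240),(243,267)]:print(onz("top",uv,.018))
E
```

```text
[[233.05278424 408.64094333]
 [ -8.40464216 367.04379366]]
[0.45410788 0.12061977 0.106     ]
[0.45477641 0.12182817 0.09854494]
[0.53927779 0.01844956 0.018     ]
[ 0.61659021 -0.29087139  0.018     ]
[ 0.46743337 -0.32555889  0.018     ]
[ 0.38584451 -0.01730994  0.018     ]
```

View pics/tc.png

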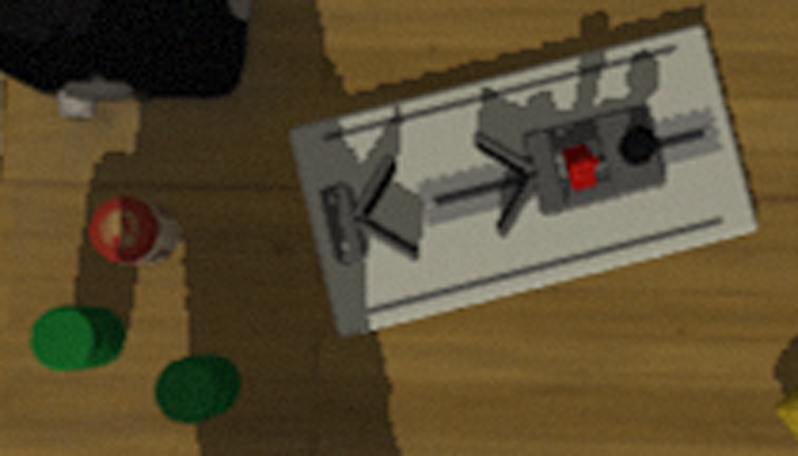

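View pics/sc.png

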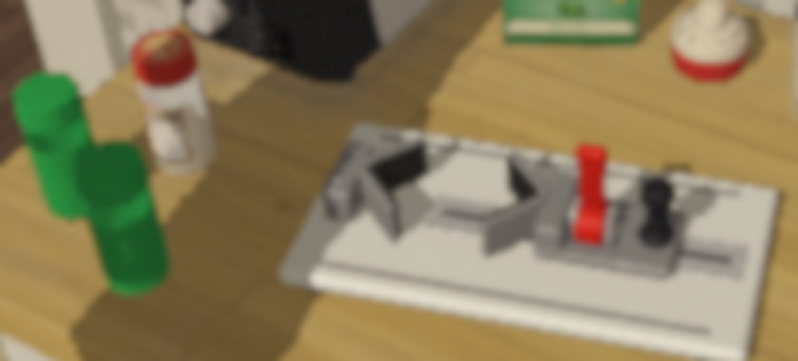

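```bash
cat >> h.py <<'E'
from scipy.ndimage import label
def red(n,img,box):
    x,y,w,h=box;hsv=cv2.cvtColor(img,cv2.COLOR_BGR2HSV)[y:y+h,x:x+w]
    m=((hsv[...,0]<10)|(hsv[...,0]>170))&(hsv[...,1]>130)&(hsv[...,2]>50)
    v,u=np.nonzero(m);return u+x,v+y
E
python3 - <<'E'
from h import *
s=cv2.imread("pics/scene0.png");t=cv2.imread("pics/top0.png")
T=lambda x,y:(155+(x+.5)/3.8-.5,180+(y+.5)/3.8-.5)
S=lambda x,y:(130+(x+.5)/3.8-.5,190+(y+.5)/3.8-.5)
C=np.array([onz("top",T(*p),.018) for p in[(291,131),(702,26),(757,230),(342,335)]])
print(C.round(4)); c=C.mean(0)
d=(C[0]-C[1]+C[3]-C[2]);yaw=np.arctan2(-d[0],d[1]);e=C[1]-C[2]+C[0]-C[3];print("c",c,"yaw",yaw,np.arctan2(e[1],e[0]))
ex=np.array([np.cos(yaw),np.sin(yaw)]);ey=np.array([-ex[1],ex[0]])
b=lambda X:np.r_[ex@(X-c)[:2],ey@(X-c)[:2],X[2]-.018].round(4)
for nm,p,z in[("fix tip",(393,158),.054),("fix tip",(417,254),.054),("mov tip",(477,138),.054),("mov tip",(502,232),.054),("knobtop",(638,143),.08),("knobtop",(638,143),.08),("levertop",(580,160),.108)]:print(nm,b(onz("top",T(*p),z)))
print("knob tri",b(tri(S(657,185),T(638,143))))
print("lever top tri",b(tri(S(592,150),T(577,157))))
for n,img,bx in(("scene",s,(155,190,30,30)),("top",t,(172,225,25,30)),("top",t,(295,210,30,30)),("scene",s,(275,220,25,40))):
    u,v=red(n,img,bx);print(n,len(u),u.mean(),v.mean(),u.min(),u.max(),v.min(),v.max())
for g in[(62,338),(190,392)]:print("green",onz("top",T(*g),.106))
print("jar",onz("top",T(123,230),.106), tri(S(163,47),T(123,230)))
E
```

```text
[[ 0.5333  0.0205  0.018 ]
 [ 0.618  -0.2834  0.018 ]
 [ 0.467  -0.3251  0.018 ]
 [ 0.3838 -0.0219  0.018 ]]
c [ 0.50048995 -0.15249726  0.018     ] yaw 0.26983680532705145 0.27292330721917374
fix tip [0.0359 0.0878 0.036 ]
fix tip [-0.0354  0.0878  0.036 ]
mov tip [0.0349 0.0256 0.036 ]
mov tip [-0.0351  0.0249  0.036 ]
knobtop [ 0.0008 -0.0834  0.062 ]
knobtop [ 0.0008 -0.0834  0.062 ]
levertop [-0.0027 -0.0392  0.09  ]
knob tri [ 0.0011 -0.0838  0.0588]
lever top tri [ 0.0006 -0.0388  0.0809]
scene 134 172.87313432835822 206.41044776119404 165 180 199 211
top 189 187.08465608465607 240.24338624338625 178 196 232 248
top 86 307.4651162790698 223.51162790697674 303 312 218 229
scene 177 284.909604519774 240.76271186440678 281 289 228 253
green [0.37880785 0.16199009 0.106     ]
green [0.34410638 0.07258859 0.106     ]
jar [0.45364   0.1232306 0.106    ] [0.45362882 0.12331753 0.10571669]
```

The top crop shows the fixed V at about (390,205), its tips at (393,158) and (417,254), the moving V at (502,185), the lever at (580,163) and the knob at (638,143). The scene crop shows the lever upright and the jaw partly open. Sizes check out: the board measures 316x157 mm, the jar lid height 0.106, and the knob is consistent with the V tips.

Call:
servo_tool(steps=[36.7, 28, 0, 0, 0, 0, 36.7, 28, 0, 0, 0, 0, 36.7, 28, 0, 0, 0, 0, 36.7, 28, 0, 0, 0, 0, 36.7, 28, 0, 0, 0, 0, 36.7, 28, 0, 0, 0, 0, 36.7, 28, 0, 0, 0, 0, 36.7, 28, 0, 0, 0, 0, 36.7, 28, 0, 0, 0, 0, 36.7, 28, 0, 0, 0, 0, 36.7, 28, 0, 0, 0, 0, 0, 0, 0, 0, 0, 0], jaw=85, force=30)

```text
time: 1.6
tcp_pos: [0.4549, 0.1216, 0.2386]
tool_rot: [0.99, -0.139, -0.001, 0.001]
force: [-1.0, 0.5, 0.0]
gripper_width: 0.0852
gripper_force: 0.0
```

Call:
servo_tool(steps=[-1.7, -1.3, 40, 0, 0, 0, 0, 0, 40, 0, 0, 0, 0, 0, 40, 0, 0, 0, 0, 0, 30, 0, 0, 0, 0, 0, 16, 0, 0, 0, 0, 0, 10, 0, 0, 0, 0, 0, 0, 0, 0, 0])

```text
time: 2.48
tcp_pos: [0.4523, 0.1257, 0.0629]
tool_rot: [0.991, -0.136, -0.0, 0.0]
force: [0.6, -1.0, 0.7]
gripper_width: 0.0852
gripper_force: 0.0
```

Call:
servo_tool(steps=[0, 0, 0, 0, 0, 0, 0, 0, 0, 0, 0, 0, 0, 0, 0, 0, 0, 0, 0, 0, 0, 0, 0, 0, 0, 0, 0, 0, 0, 0, 0, 0, 0, 0, 0, 0], jaw=30, force=30)

```text
time: 3.22
tcp_pos: [0.4533, 0.1258, 0.0641]
tool_rot: [0.991, -0.136, 0.001, -0.0]
force: [-1.2, -0.2, 6.2]
gripper_width: 0.0437
gripper_force: 30.5
```

Call:
servo_tool(steps=[0, 0, -20, 0, 0, 0, 0, 0, -35, 0, 0, 0, 0, 0, -35, 0, 0, 0, 10.7, 25.4, 0, 0, 0, 0, 15, 35, 0, 0, 0, 0, 20, 47, 0, 0, 0, 0, 20, 47, 0, 0, 0, 0, 15, 35, 0, 0, 0, 0, 0, 0, 0, 0, 0, 0, 0, 0, 0, 0, 0, 0])

```text
time: 4.47
tcp_pos: [0.479, -0.0785, 0.1529]
tool_rot: [0.991, -0.137, -0.0, -0.0]
force: [0.4, 0.5, -0.9]
gripper_width: 0.0438
gripper_force: 31.0
```

Run:
```python
from h import *
i=ctrl.grab_frame("scene");j=ctrl.grab_frame("top")
a=cv2.resize(i[165:285,150:350],None,fx=2.5,fy=2.5,interpolation=cv2.INTER_CUBIC)
b=cv2.resize(j[165:285,200:400],None,fx=2.5,fy=2.5,interpolation=cv2.INTER_CUBIC)
cv2.imwrite("pics/a1.png",np.r_[a,b]);print(ctrl.get_state()["tcp_pos"])
```

```text
[ 0.4791428  -0.07784079  0.15317146]
```

View pics/a1.png

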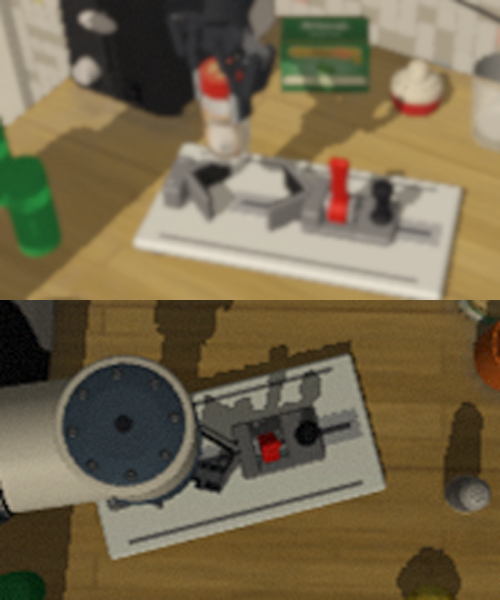

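The jar hangs upright in the fingers (lid at (212,75) in the upper half). The fixed V is beneath it, and the lever and knob are clear.

Call:
servo_tool(steps=[0, 0, 20, 0, 0, 0, 0, 0, 25, 0, 0, 0, 0, 0, 12, 0, 0, 0, 0, 0, 6, 0, 0, 0, 0, 0, 4, 0, 0, 0, 0, 0, 2, 0, 0, 0, 0, 0, 0, 0, 0, 0, 0, 0, 0, 0, 0, 0])

```text
time: 5.58
tcp_pos: [0.4795, -0.0787, 0.0846]
tool_rot: [0.991, -0.137, 0.0, -0.0]
force: [-0.6, 0.2, -1.0]
gripper_width: 0.0435
gripper_force: 31.0
```

Call:
servo_tool(steps=[0, 0, 1, 0, 0, 0, 0, 0, 1, 0, 0, 0, 0, 0, 0.5, 0, 0, 0, 0, 0, 0, 0, 0, 0])

```text
time: 6.08
tcp_pos: [0.4794, -0.0787, 0.0821]
tool_rot: [0.991, -0.136, 0.0, 0.0]
force: [-0.8, 0.4, 4.0]
gripper_width: 0.0442
gripper_force: 31.3
```

Call:
servo_tool(steps=[0, 0, 0.3, 0, 0, 0, 0, 0, 0, 0, 0, 0, 0, 0, 0, 0, 0, 0, 0, 0, 0, 0, 0, 0], jaw=75)

```text
time: 6.58
tcp_pos: [0.4792, -0.0786, 0.0814]
tool_rot: [0.991, -0.136, -0.0, 0.0]
force: [-0.3, -0.5, -0.9]
gripper_width: 0.0754
gripper_force: 0.0
```

Call:
servo_tool(steps=[0, 0, -20, 0, 0, 0, 0, 0, -40, 0, 0, 0, 0, 0, -40, 0, 0, 0, 0, 0, -20, 0, 0, 0, 0, 0, 0, 0, 0, -10, 0, 0, 0, 0, 0, -10, 0, 0, 0, 0, 0, -10, 0, 0, 0, 0, 0, -1.2, 0, 0, 0, 0, 0, 0])

```text
time: 7.7
tcp_pos: [0.4793, -0.0786, 0.2015]
tool_rot: [0.991, 0.134, -0.0, -0.0]
force: [-0.1, -0.7, 0.4]
gripper_width: 0.0746
gripper_force: 0.0
```

Call:
servo_tool(steps=[1.5, 30, 0, 0, 0, 0, 0, 45, 0, 0, 0, 0, 0, 50, 0, 0, 0, 0, 0, 45, 0, 0, 0, 0, 0, 29, 0, 0, 0, 0, 0, 0, 0, 0, 0, 0, 0, 0, 40, 0, 0, 0, 0, 0, 40, 0, 0, 0, 0, 0, 35, 0, 0, 0, 0, 0, 20, 0, 0, 0, 0, 0, 0, 0, 0, 0], jaw=0)

```text
time: 9.07
tcp_pos: [0.5328, -0.2689, 0.0651]
tool_rot: [0.991, 0.135, -0.002, -0.001]
force: [0.5, 1.2, -0.3]
gripper_width: -0.0003
gripper_force: 0.0
```

Run:
```python
from h import *
i=ctrl.grab_frame("scene");j=ctrl.grab_frame("top")
a=cv2.resize(i[190:290,190:360],None,fx=4,fy=4,interpolation=cv2.INTER_CUBIC)
cv2.imwrite("pics/a2.png",a);print(ctrl.get_state()["tcp_pos"],ctrl.get_state()["gripper_width"])
```

```text
[ 0.53448733 -0.26977858  0.06755666] 0.00017315781705074201
```

View pics/a2.png

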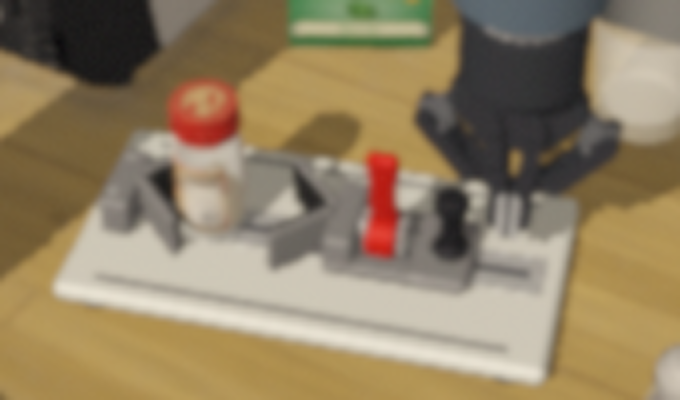

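The jar stands upright inside the fixed V (foot at about (207,225)). The closed fingers at (508,215) are just behind the knob at (452,220), and the lever is upright.

Call:
servo_tool(steps=[0, -4, 0, 0, 0, 0, 0, -4, 0, 0, 0, 0, 0, -4, 0, 0, 0, 0, 0, -5, 0, 0, 0, 0, 0, -6, 0, 0, 0, 0, 0, -6, 0, 0, 0, 0, 0, -6, 0, 0, 0, 0, 0, -6, 0, 0, 0, 0, 0, -6, 0, 0, 0, 0, 0, -4, 0, 0, 0, 0, 0, 0, 0, 0, 0, 0])

```text
time: 10.55
tcp_pos: [0.5199, -0.2202, 0.0662]
tool_rot: [0.991, 0.135, -0.0, -0.0]
force: [0.1, 0.1, -0.4]
gripper_width: -0.0001
gripper_force: 0.2
```

Call:
servo_tool(steps=[0, -2, 0, 0, 0, 0, 0, -2, 0, 0, 0, 0, 0, -2, 0, 0, 0, 0])

```text
time: 10.92
tcp_pos: [0.5185, -0.215, 0.0663]
tool_rot: [0.991, 0.135, -0.0, -0.0]
force: [1.0, -2.6, -1.4]
gripper_width: -0.0001
gripper_force: 1.0
```

Call:
servo_tool(steps=[0, -1, 0, 0, 0, 0, 0, -1, 0, 0, 0, 0, 0, -1, 0, 0, 0, 0])

```text
time: 11.3
tcp_pos: [0.5177, -0.2122, 0.0663]
tool_rot: [0.991, 0.135, -0.0, -0.0]
force: [1.3, -2.8, -1.2]
gripper_width: -0.0003
gripper_force: 1.3
```

Call:
servo_tool(steps=[0, -1, 0, 0, 0, 0, 0, -1, 0, 0, 0, 0])

```text
time: 11.55
tcp_pos: [0.5172, -0.2102, 0.0664]
tool_rot: [0.991, 0.135, -0.0, -0.0]
force: [0.4, -2.2, -2.5]
gripper_width: -0.0
gripper_force: 1.3
```

Call:
servo_tool(steps=[0, -1, 0, 0, 0, 0, 0, -1, 0, 0, 0, 0])

```text
time: 11.8
tcp_pos: [0.5166, -0.2082, 0.0664]
tool_rot: [0.991, 0.135, -0.0, -0.0]
force: [0.3, -2.4, -1.8]
gripper_width: 0.0001
gripper_force: 1.3
```

Call:
servo_tool(steps=[0, -1, 0, 0, 0, 0])

```text
time: 11.92
tcp_pos: [0.5164, -0.2073, 0.0664]
tool_rot: [0.991, 0.135, -0.0, -0.0]
force: [0.6, -2.5, -2.3]
gripper_width: -0.0002
gripper_force: 1.3
```

Call:
servo_tool(steps=[0, -1, 0, 0, 0, 0, 0, -1, 0, 0, 0, 0])

```text
time: 12.18
tcp_pos: [0.5159, -0.2054, 0.0665]
tool_rot: [0.991, 0.135, -0.0, -0.0]
force: [-0.3, -3.5, -2.0]
gripper_width: 0.0002
gripper_force: 1.3
```

Call:
servo_tool(steps=[0, -1, 0, 0, 0, 0])

```text
time: 12.3
tcp_pos: [0.5157, -0.2044, 0.0665]
tool_rot: [0.991, 0.135, -0.0, -0.0]
force: [-0.1, -2.1, -1.9]
gripper_width: -0.0001
gripper_force: 1.3
```

Call:
servo_tool(steps=[0, -1, 0, 0, 0, 0])

```text
time: 12.42
tcp_pos: [0.5154, -0.2035, 0.0665]
tool_rot: [0.991, 0.135, -0.0, 0.0]
force: [-0.9, -3.9, -2.8]
gripper_width: 0.0001
gripper_force: 2.1
```

Run:
```python
from h import *
i=ctrl.grab_frame("scene")
cv2.imwrite("pics/a3.png",cv2.resize(i[190:280,190:340],None,fx=4.5,fy=4.5,interpolation=cv2.INTER_CUBIC))
```

```text
(no output)
```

View pics/a3.png

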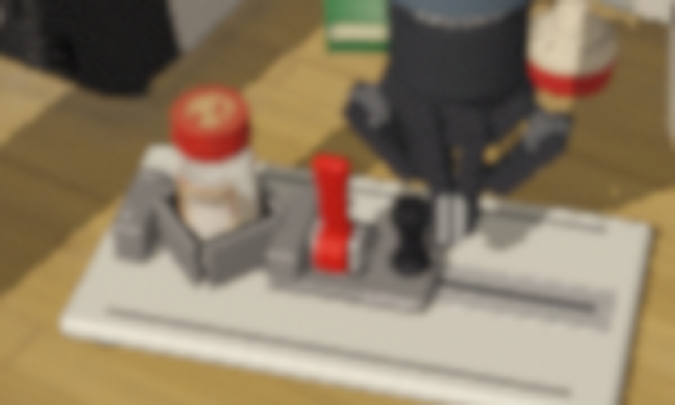

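The jaw tips nearly meet at (203,255), the jar is upright in between, and the lever is still upright. I'll push on until the force rises.

Call:
servo_tool(steps=[0, -1, 0, 0, 0, 0])

```text
time: 12.6
tcp_pos: [0.5153, -0.2032, 0.0666]
tool_rot: [0.991, 0.135, -0.0, 0.001]
force: [0.9, -7.9, -4.4]
gripper_width: 0.0003
gripper_force: 4.0
```

Call:
servo_tool(steps=[0, -0.7, 0, 0, 0, 0, 0, 0, 0, 0, 0, 0])

```text
time: 12.85
tcp_pos: [0.5153, -0.2031, 0.0666]
tool_rot: [0.991, 0.135, 0.0, 0.001]
force: [0.9, -8.9, -4.8]
gripper_width: -0.0002
gripper_force: 4.3
```

Call:
servo_tool(steps=[0, -0.7, 0, 0, 0, 0, 0, 0, 0, 0, 0, 0])

```text
time: 13.1
tcp_pos: [0.5153, -0.203, 0.0666]
tool_rot: [0.991, 0.135, 0.0, 0.002]
force: [2.2, -10.3, -5.6]
gripper_width: -0.0001
gripper_force: 5.5
```

Call:
servo_tool(steps=[0, 6, 0, 0, 0, 0, 0, 10, 0, 0, 0, 0, 0, 0, -40, 0, 0, 0, 0, 0, -45, 0, 0, 0, 0, 45, 0, 0, 0, 0, 0, 45, 0, 0, 0, 0, 0, 0, 0, 0, 0, 0])

```text
time: 13.98
tcp_pos: [0.5435, -0.3057, 0.1507]
tool_rot: [0.991, 0.134, -0.0, -0.0]
force: [-0.3, -0.7, -0.2]
gripper_width: -0.0004
gripper_force: 0.0
```

Run:
```python
from h import *
i=ctrl.grab_frame("scene");j=ctrl.grab_frame("top")
a=cv2.resize(i[190:280,190:340],None,fx=4,fy=4,interpolation=cv2.INTER_CUBIC)
b=cv2.resize(j[195:265,230:380],None,fx=4,fy=4,interpolation=cv2.INTER_CUBIC)
cv2.imwrite("pics/a4.png",cv2.resize(np.r_[a,b],None,fx=.93,fy=.93))
```

```text
(no output)
```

View pics/a4.png

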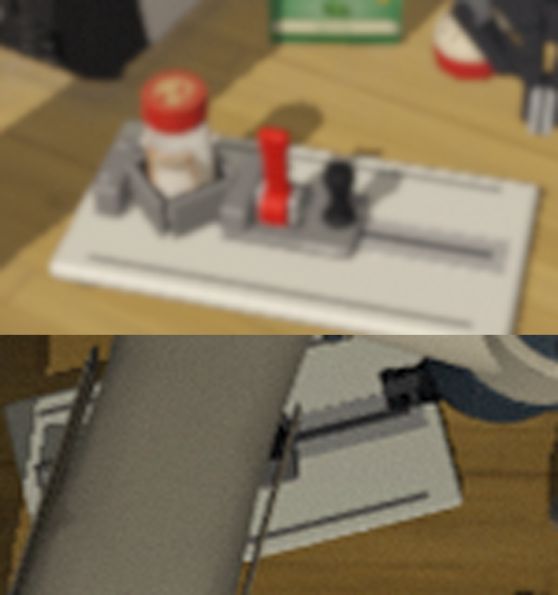

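Top half: the jaws are closed on the upright jar, the lever is upright with its tip at (273,130), and the knob is at (340,165). In the top view (lower half) the arm hides the lever.

Run:
```python
from h import *
c=np.array([.5005,-.1525]);yw=.27;ex=np.array([np.cos(yw),np.sin(yw)]);ey=np.array([-ex[1],ex[0]])
for y in(.005,.0105,.016):
  for nm,p in(("lever",(0,y,.109)),("knob",(0,y-.044,.080))):
    print(y,nm,proj("scene",[[*(c+p[0]*ex+p[1]*ey),p[2]]]))
q=ctrl.get_state()["tcp_pos"];d=q[:2]-c;print("tcp board",ex@d,ey@d,q[2])
```

```text
0.005 lever [[267.98457323 223.55455939]]
0.005 knob [[285.05547615 234.83806846]]
0.0105 lever [[265.86145716 223.2157229 ]]
0.0105 knob [[282.93636094 234.49092487]]
0.016 lever [[263.74282047 222.87760129]]
0.016 knob [[280.82167074 234.14450616]]
tcp board 0.0008412143784494956 -0.15687985815095096 0.1510949203132715
```

Call:
servo_tool(steps=[0, 0, -40, 0, 0, 0, 10, -40, 0, 0, 0, 0, 10, -45, 0, 0, 0, 0, 10, -45, 0, 0, 0, 0, 10, -41, 0, 0, 0, 0, 0, 0, 0, 0, 0, 0, 0, 0, 40, 0, 0, 0, 0, 0, 35, 0, 0, 0, 0, 0, 18, 0, 0, 0, 0, 0, 0, 0, 0, 0])

```text
time: 15.32
tcp_pos: [0.5348, -0.1278, 0.0974]
tool_rot: [0.991, 0.135, -0.002, -0.0]
force: [-0.6, -0.4, -0.2]
gripper_width: 0.0001
gripper_force: 0.0
```

Call:
servo_tool(steps=[-12, 0, -1.5, 0, 0, 0, -11, 0, -1, 0, 0, 0, -10, 0, 0.5, 0, 0, 0, -9, 0, 1, 0, 0, 0, -9, 0, 3.5, 0, 0, 0, -8.5, 0, 4.5, 0, 0, 0, 0, 0, 0, 0, 0, 0])

```text
time: 16.2
tcp_pos: [0.4774, -0.1438, 0.0908]
tool_rot: [0.991, 0.135, -0.001, -0.0]
force: [0.0, -0.1, -0.1]
gripper_width: 0.0001
gripper_force: 0.0
```

Call:
servo_tool(steps=[-7.5, 0, 6.5, 0, 0, 0, -6.5, 0, 7, 0, 0, 0, -3.8, 0, 6.4, 0, 0, 0, -3, 0, 6.4, 0, 0, 0, 0, 0, 0, 0, 0, 0])

```text
time: 16.82
tcp_pos: [0.4581, -0.1498, 0.0654]
tool_rot: [0.991, 0.135, -0.0, 0.0]
force: [-0.5, -1.0, 5.4]
gripper_width: -0.0002
gripper_force: 2.4
```

Call:
servo_tool(steps=[-1.5, 0, 4.6, 0, 0, 0, -1.1, 0, 4.6, 0, 0, 0, -0.5, 0, 3.3, 0, 0, 0, 0, 0, 0, 0, 0, 0])

```text
time: 17.32
tcp_pos: [0.4547, -0.1508, 0.0531]
tool_rot: [0.991, 0.135, -0.001, 0.0]
force: [-2.9, -1.8, 9.3]
gripper_width: -0.0001
gripper_force: 4.8
```

Call:
servo_tool(steps=[-0.4, 0, 2, 0, 0, 0, 0, 0, 1.4, 0, 0, 0, 0, 0, 0, 0, 0, 0])

```text
time: 17.7
tcp_pos: [0.4547, -0.1512, 0.0513]
tool_rot: [0.991, 0.136, -0.0, 0.001]
force: [-8.2, 0.3, 23.6]
gripper_width: 0.0003
gripper_force: 11.3
```

Call:
servo_tool(steps=[0, 0, -10, 0, 0, 0, 0, 0, -40, 0, 0, 0, 0, 0, -50, 0, 0, 0, 0, 0, -50, 0, 0, 0, 0, 50, 0, 0, 0, 0, 0, 50, 0, 0, 0, 0, 0, 50, 0, 0, 0, 0, 0, 0, 0, 0, 0, 0])

```text
time: 18.7
tcp_pos: [0.495, -0.2972, 0.1972]
tool_rot: [0.991, 0.133, -0.001, -0.001]
force: [-0.7, 1.0, -0.2]
gripper_width: -0.0002
gripper_force: 0.0
```

Run:
```python
from h import *
i=ctrl.grab_frame("scene")
cv2.imwrite("pics/a5.png",cv2.resize(i[180:290,170:350],None,fx=4.2,fy=4.2,interpolation=cv2.INTER_CUBIC))
```

```text
(no output)
```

View pics/a5.png

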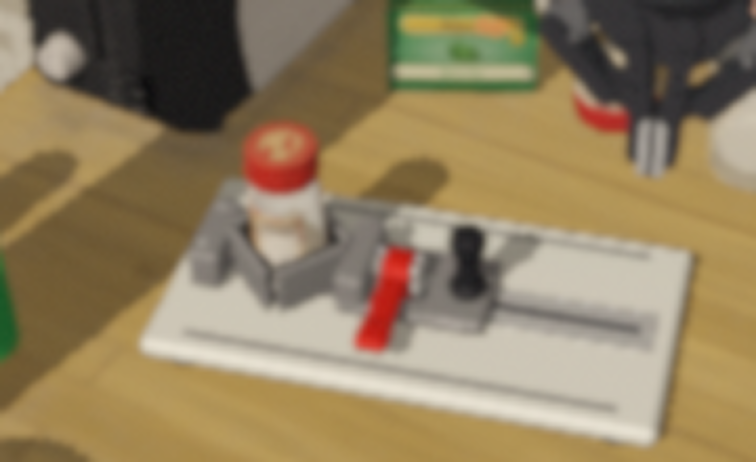

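The lever is folded towards the front (its end at (372,345)), the jar is upright between the closed jaws, and the gripper is clear. I'll check the angle from the pixels before handing in.

Run:
```python
from h import *
c=np.array([.5005,-.1525]);yw=.27;ex=np.array([np.cos(yw),np.sin(yw)]);ey=np.array([-ex[1],ex[0]])
for a in(1.2,1.35,1.5,1.57):
    x=-.072*np.sin(a);z=.037+.072*np.cos(a);print(a,proj("scene",[[*(c+x*ex+.0145*ey),z]]))
```

```text
1.2 [[257.62670746 254.58560787]]
1.35 [[257.43395599 258.40607591]]
1.5 [[257.42439524 261.83502726]]
1.57 [[257.48201266 263.27714907]]
```

The measured end, at (258.6, 262.9) px, corresponds to about 1.55 rad, so the lever is flat.

```bash
python3 -c "
from workcell import ctrl
print(ctrl.job_done())"
```

```text
the job is handed in; nothing more can be done
None
```

The job is handed in, but no verdict came back: in the last picture the jar stands upright between the closed jaws, the lever is folded flat (about 1.55 rad, measured from that picture), and the gripper is clear.

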